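Start the press screw in its boss

TASK

Pick the square-headed steel screw out of the crate and stand it upright in the threaded boss of the little print press. Without forcing it, turn it backward (anticlockwise seen from above) until you feel it drop off the thread's end, then forward (clockwise) one full turn so that the thread is started. Finish while still gripping the head, holding the screw still; leave the other things where they are.

Things in the scene. Friction and masses are not known exactly. Their poses are not given: they have to be found in the camera images.
- screw: Steel press screw standing in the crate, 98 mm tall, 0.38 to 0.63 kg, the only part with a square head. Origin: centre of its foot's underside; z up to the head. From the foot up: plain round pilot 19.6 mm thick, tip chamfered, 0 to 12 mm; right-hand thread 28 mm thick, 12 to 40 mm; plain neck 27.6 mm thick to 70 mm; head to 98 mm.
- screw_head (a point): Middle of the screw's square head, 84 mm above its foot. The head is 32 x 32 mm and 28 mm high, flats square to the screw's x and y; 45 mm over the corners, so fingers open 50 mm or more swing round it. Straddled loosely (fingers 3 to 5 mm wider than the head) it can be turned and still rises and sinks freely by its own weight.
- press_mouth (a point): Centre of the mouth of the press's vertical threaded boss, on its axis, 145 mm above the table, z up. The boss is a 48 mm round; the mouth flares from 39 mm at the rim to the 30 mm bore at 5 mm depth; open below. The pilot goes in first. Foot depth below the mouth tells the state: see press_lugs.
- press_lugs (a point): In the bore 26 mm below the mouth: three short thread lugs, 22 mm opening between, at an unknown angle. The screw's thread end stands on them, its foot 37 to 42 mm below the mouth. Turned backward it climbs, within a third of a turn, to 37 mm, then drops to 42 mm. Forward (clockwise from above) it sinks 15 mm a turn, to 57 mm after one. Greased, turns easily, stays where left.
- press: Small fixed tabletop print press. Origin: centre of the underside of its 170 x 250 x 18 mm wooden base. Two 18 mm posts at y = -105 and +105 mm carry a dark iron crosshead, 44 mm wide, 85 to 115 mm above the table; post caps reach 127 mm, the boss in the middle 145 mm.
- crate: Open wooden crate, fixed, 190 x 210 mm, walls 36 mm high and 6 mm thick, floor 6 mm; origin at the centre of its underside. Four parts stand in it about 90 mm apart, in any order.
- round_screw: A steel screw of another kind, standing in the crate, 66 mm tall, with a round head 42 mm across; origin under its foot. Leave it.
- spacer: Steel spacer ring in the crate, 36 mm diameter, 30 mm high; origin under its centre. Leave it.
- block: Wooden block in the crate, 40 x 46 x 26 mm; origin under its centre. Leave it.
- tape: Tan tape ring lying on the table, 96 mm diameter, 25 mm high; origin under its centre. Leave it.
- tin: Metal pencil tin on the table, 72 mm diameter, 100 mm high, pencils up to 160 mm; origin under its centre. Leave it.

How it is judged:
By the outcome, as a careful person would: the job done as asked, in the order asked, and still so for the second after the job is handed in, while the arm keeps its last pose, push and grip.
It also fails if it takes over 72 s, if anything falls off the work surface, if the arm or the gripper's body presses on something with over 40 N, if the wrist force passes 120 N, or if a joint passes its speed limit or range.

ROBOT

A 6-joint arm with a two-finger parallel gripper is mounted at the origin on the work surface. World frame = base frame: x ahead of the robot, y to its left, z up, the work surface at z = 0. Lengths are in m, angles in rad, forces in N, time in s.
With the tool pointing down it reaches from about 0.35 to 0.975 m from the base axis. Payload 4.9 kg.
Tool frame: the origin (TCP) lies on the front face of the gripper's body, between the roots of the fingers; the fingertips stand 73 mm ahead of it and the grasp point (between the pads) lies 54 mm ahead of it; z points along the fingers, y is the line along which they close (so a half turn about z gives the same grasp; the last joint's range is limited). The gripper opens to 85 mm and grips with 20 to 120 N. Pads are 22 mm wide; open, the fingers measure 114 mm over their backs; the gripper's body (76 mm by 85 mm) begins 54 mm behind the grasp point. The pads swing forward as they close: fully open they stand 13 mm farther back than shut.
Start: joints at [-1.344, 0.053, 1.613, -0, 1.476, -0.119], TCP at [0.212, -0.588, 0.304] pointing down, gripper open.
Joint ranges: [-3.01, 3.01], [-1.01, 2.22], [0.06, 2.58], [-1.02, 4.17], [0.09, 2.62], [-3.14, 3.14]. Speed limits (rad/s): [2.57, 2.57, 3.14, 3.14, 3.14, 3.14].

INTERFACE

Orientations are given as a rotation vector (axis times angle).
In Python, from station import status, imaging, order gives the robot as it stands.
- The arm moves only by the tool arm_command, never from a script. Its argument "increments" is a list of rows, each an object with "slide": the shift along the tool's x, y, z in m, a list of three; "spin": the turn about the tool's z in degrees; "gripper": the opening, from -1 (shut) to 1 (fully open). In form: [{"slide": [x, y, z], "spin": spin, "gripper": gripper}, ...]. A call has 1 to 8 rows; each row is the pose to reach, as a shift and turn from the pose commanded when the call began, along the tool's axes at that moment; what a row does not reach only later rows make up. A row lasts 1/12 s, in which the tool goes at most 41.7 mm and 7.16 degrees, less where a joint would pass 70% of its speed; a pose out of reach is approached as far as the arm can. A call with a gripper value outside its range is refused whole. The fingers move at their own pace and stop on an object; "newtons" is the grip in N (left out, the last holds). Time passes only in rows, so rows that repeat a pose let the fingers close. It gives the time, the measured TCP pose, the force, the opening and the grip force at its end, in the units of the state.
- status.get_obs(): the state, without advancing time (a new reading comes with each control period).
- imaging.get_image(name): name is "scene" or "side" or "wrist"; returns a dict with "frame" (480x640x3 uint8, red, green, blue), "vfov" (degrees; the focal length in pixels is half the picture's height over the tangent of half this angle, whatever the lens; pixels are square), "cx", "cy" (the principal point, pixels), "view" (4x4, takes a point from world to camera coordinates); the wrist camera has in their place "mount" (4x4, takes a point from camera to tool coordinates, whose origin is the TCP and whose axes are the flange's). Camera axes: x right, y up, looking along -z (the intrinsics and any distortion apply to the point x, -y, -z); pixel columns grow to the right and rows downward; lengths in m; the calibration is good to about 2 mm. A picture is of the moment at which its call begins: read the wrist's pose just before it. There is no depth.
- order.finish_job(): hands the job in; it is judged then, once.
The state is a dict: "t": time; "q": joint angles; "dq": joint speeds; "effort": joint torques, N m; "tool_pos": TCP position; "tool_rot": TCP orientation; "contact_force": force on the tool from outside, world axes, zero at the start; "wrist_torque": the same for the moment, N m; "opening": finger opening in m; "grip_force": force on a finger pad.
Only numpy, scipy, OpenCV 4.12 (cv2) and the standard library are available. Lean on these libraries where they do the work, as an engineer would, in place of code of your own. Each camera call takes 0.05 s, during which the arm holds its last target. There are 200 camera calls.

## Working session

There is one attempt and no reset: what is moved stays moved. The work goes in short steps, Python scripts to look and compute and a tool call to move; the robot and the scene stay as the last step left them, time stands still between calls to the robot, and variables do not carry over. Pictures are saved under pics/ and viewed, at most 10 in all, crops included, and the job is handed in when it is done.

Besides the shell and the picture viewer there is one more tool, called after "Call:" as name(argument=value, ...), one argument or row to a line, values as JSON. arm_command: Moves the arm, as the interface text tells. Its arguments: {"type":"object","properties":{"increments":{"type":"array","items":{"type":"object","properties":{"slide":{"type":"array","items":{"type":"number"}},"spin":{"type":"number"},"gripper":{"type":"number"}}}},"newtons":{"type":"number"}},"required":["increments"]}

```bash
ls; mkdir -p pics
python3 - <<'E'
from station import status, imaging
import cv2,numpy as np
s=status.get_obs(); print({k:np.round(v,4).tolist() for k,v in s.items()})
np.set_printoptions(precision=5,suppress=True)
ims=[]
for n in ["scene","side","wrist"]:
    d=imaging.get_image(n); cv2.imwrite(f"pics/{n}0.png",d["frame"][:,:,::-1])
    print(n,{k:(np.array(v) if k!="frame" else 0) for k,v in d.items()})
E
```

```text
pics
{'t': 0.0, 'q': [-1.344, 0.0533, 1.6143, 0.0, 1.476, -0.119], 'dq': [-0.0017, 0.0011, -0.001, -0.0028, 0.0009, -0.0002], 'effort': [0.0002, -39.3675, -37.0178, -0.0001, 0.007, -0.0], 'tool_pos': [0.2118, -0.5875, 0.3026], 'tool_rot': [-3.0927, -0.5402, 0.0002], 'contact_force': [0.0079, 0.0165, -0.1316], 'wrist_torque': [-0.0236, 0.0048, 0.0255], 'grip_force': 0.0, 'opening': 0.0855}
scene {'frame': 0, 'vfov': array(43.17369), 'cx': array(327.17237), 'cy': array(249.73101), 'view': array([[-0.45751,  0.8892 ,  0.00019,  0.25364],
       [-0.62061, -0.31946,  0.71609,  0.3099 ],
       [ 0.63681,  0.3275 ,  0.69801, -1.51617],
       [ 0.     ,  0.     ,  0.     ,  1.     ]])}
side {'frame': 0, 'vfov': array(46.46874), 'cx': array(311.60107), 'cy': array(238.74287), 'view': array([[-0.95159, -0.30731,  0.00656,  0.59244],
       [ 0.17435, -0.52206,  0.8349 , -0.20146],
       [-0.25315,  0.79562,  0.55037, -0.84551],
       [ 0.     ,  0.     ,  0.     ,  1.     ]])}
wrist {'frame': 0, 'vfov': array(58.01498), 'cx': array(313.68464), 'cy': array(233.24602), 'mount': array([[ 0.00043,  0.95364,  0.30096,  0.07706],
       [ 1.     , -0.00039, -0.00021,  0.00076],
       [-0.00008,  0.30096, -0.95364, -0.07032],
       [ 0.     ,  0.     ,  0.     ,  1.     ]])}
```

View pics/scene0.png

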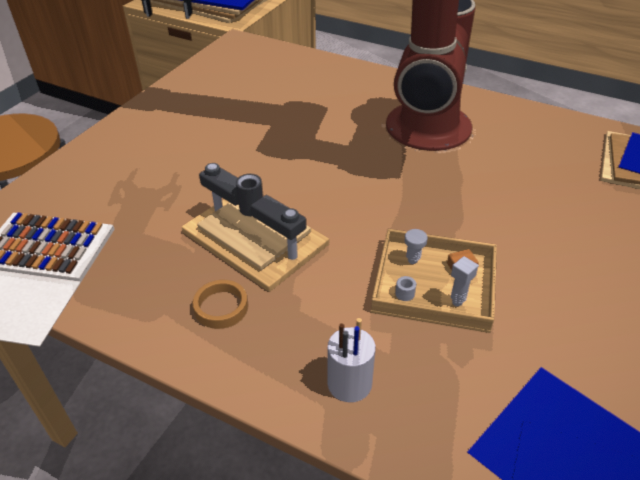

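View pics/side0.png

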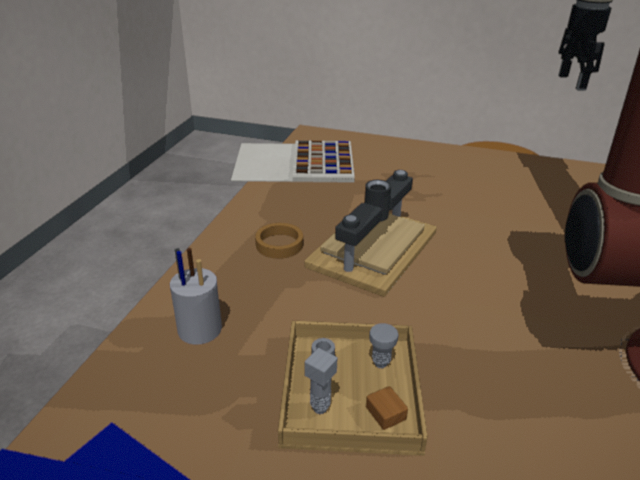

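The scene view shows the screw's head at about (465,266) and the boss mouth at (249,184). In the side view they are at (321,364) and (377,186). I'll zoom in on both for accurate pixels.

Run:
```python
import cv2,numpy as np
a=cv2.imread("pics/scene0.png");b=cv2.imread("pics/side0.png")
def c(i,x,y,w=50,h=37): return cv2.resize(i[y:y+h,x:x+w],(400,296),interpolation=cv2.INTER_CUBIC)
# x8: origin scene screw (440,250), boss(224,166); side screw (296,345), boss (352,170)
m=np.vstack([np.hstack([c(a,440,250),c(a,224,166)]),np.hstack([c(b,296,345),c(b,352,170)])])
cv2.imwrite("pics/z.png",m)
```

```text
(no output)
```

View pics/z.png

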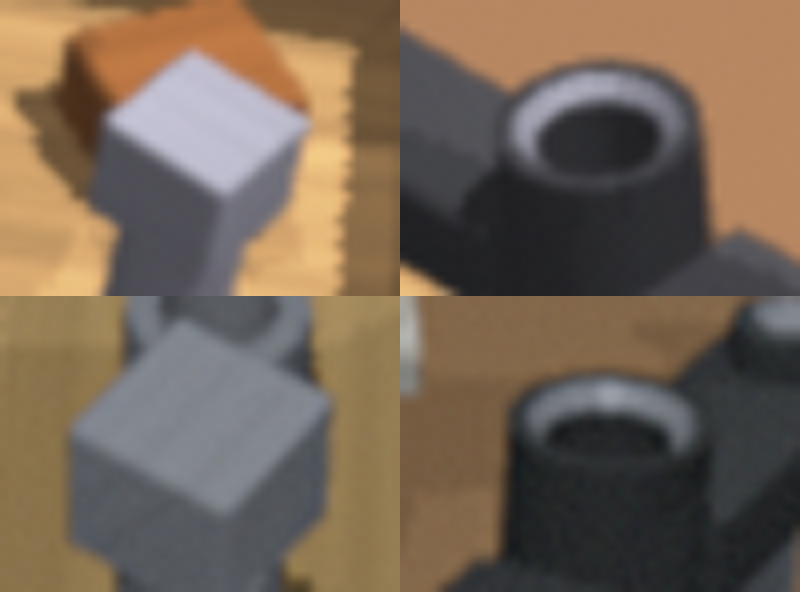

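The zoom shows the head's top-face corners clearly. The mouth's centre is at about crop (599,128) in the scene view and (611,427) in the side view.

```bash
cat > h.py <<'E'
import numpy as np, cv2
from station import status, imaging
from scipy.spatial.transform import Rotation as R
from scipy.optimize import least_squares
np.set_printoptions(precision=4,suppress=True)
def cam(d, obs=None):
    f=240/np.tan(np.radians(d["vfov"])/2)
    if "view" in d: V=np.array(d["view"])
    else:
        T=np.eye(4);T[:3,:3]=R.from_rotvec(obs["tool_rot"]).as_matrix();T[:3,3]=obs["tool_pos"]
        V=np.linalg.inv(T@np.array(d["mount"]))
    K=np.array([[f,0,d["cx"]],[0,f,d["cy"]],[0,0,1]])
    return K@(np.diag([1,-1,-1.])@V[:3])
def proj(P,X):
    h=np.c_[np.atleast_2d(X),np.ones(len(np.atleast_2d(X)))]@P.T
    return h[:,:2]/h[:,2:]
def tri(Ps,us):
    X=cv2.triangulatePoints(Ps[0],Ps[1],np.float64(us[0]).T,np.float64(us[1]).T)
    X=(X[:3]/X[3]).T
    e=np.linalg.norm(proj(Ps[0],X)-us[0],axis=1)
    return X,e
E
python3 - <<'E'
from h import *
A=cam(imaging.get_image("scene"));B=cam(imaging.get_image("side"))
px=lambda c,o:(np.array(c)+.5)/8-.5+np.array(o)
sa=px([(193,48),(310,123),(225,195),(104,118)],(440,250))
sb=px([(183,22),(330,110),(223,220),(72,132)],(296,345))
for k in range(4):
    X,e=tri((A,B),(sa,np.roll(sb,k,0))); print(k,X.mean(0),e)
    if e.max()<3:
        print(X, np.linalg.norm(X-np.roll(X,1,0),axis=1), np.degrees(np.arctan2(*(X-np.roll(X,1,0))[:,1::-1].T)))
X,e=tri((A,B),(px([(199,128)],(224,166)),px([(211,131)],(352,170)))); print("mouth",X,e)
s=status.get_obs();print(s["tool_pos"],R.from_rotvec(s["tool_rot"]).as_matrix())
E
```

```text
0 [0.5293 0.2511 0.1013] [1.9198 5.9718 0.9646 7.5508]
1 [0.5291 0.2509 0.1011] [8.8627 4.8739 7.6085 6.1609]
2 [0.5288 0.2506 0.101 ] [7.4971 1.895  6.4927 0.6565]
3 [0.529  0.2507 0.1012] [0.7944 0.5627 0.3899 0.4884]
[[0.5098 0.2414 0.1011]
 [0.5196 0.2701 0.1009]
 [0.5482 0.2605 0.1014]
 [0.5385 0.2309 0.1015]] [0.0306 0.0303 0.0302 0.0311] [ 159.9296   71.2544  -18.6365 -108.0843]
mouth [[ 0.5472 -0.1674  0.1414]] [0.6806]
[ 0.2118 -0.5878  0.3033] [[ 0.9408  0.339  -0.0002]
 [ 0.339  -0.9408  0.001 ]
 [ 0.0001 -0.001  -1.    ]]
```

The triangulation is sound: head edges come out at about 31 mm against 32. The top is at z≈0.101 (expected 0.104) and the mouth at 0.141 (expected 0.145). Yaw mod 90 is about 71.3°. I'll move above the screw.

Call:
arm_command(
  increments=[
    {"slide": [0.04,-0.04,0],"spin": -6,"gripper": 1},
    {"slide": [0.07,-0.08,0],"spin": -12,"gripper": 1},
    {"slide": [0.09,-0.11,0],"spin": -18,"gripper": 1},
    {"slide": [0.115,-0.135,0],"spin": -18,"gripper": 1},
    {"slide": [0.14,-0.165,0],"spin": -18,"gripper": 1},
    {"slide": [0.165,-0.195,0],"spin": -18,"gripper": 1},
    {"slide": [0.19,-0.22,0],"spin": -18,"gripper": 1},
    {"slide": [0.194,-0.227,0],"spin": -18,"gripper": 1},
  ],
)

```text
t: 0.92
tool_pos: [0.3189, -0.3045, 0.3038]
tool_rot: [-2.969, -1.025, -0.003]
contact_force: [-0.5, -0.5, 0.0]
opening: 0.0853
grip_force: 0.0
```

```bash
cat >> h.py <<'E'
def go(target,yaw=None):
    """slide/spin from the current pose to world TCP target, tool-x yaw in deg"""
    s=status.get_obs();M=R.from_rotvec(s["tool_rot"]).as_matrix()
    y=np.degrees(np.arctan2(M[1,0],M[0,0]))
    sp=0 if yaw is None else (y-yaw+180)%360-180
    print("t",round(s["t"],2),"pos",s["tool_pos"],"yaw",round(y,2),"J1,J6",np.degrees(s["q"])[[0,5]],"F",s["contact_force"],"open",s["opening"],"grip",s["grip_force"])
    print("tilt",M[:,2],"slide",M.T@(np.array(target)-s["tool_pos"]),"spin",round(sp,2))
E
python3 -c "
from h import *
go([.529,.251,.303],71.3)"
```

```text
t 0.92 pos [ 0.3189 -0.3045  0.3038] yaw 38.08 J1,J6 [-53.4202  -1.5068] F [-0.462  -0.4609  0.0125] open 0.08533552615431092 grip 0.0
tilt [ 0.0015  0.0014 -1.    ] slide [ 0.508  -0.3076  0.0019] spin -33.22
```

Call:
arm_command(
  increments=[
    {"slide": [0.034,-0.02,0],"spin": -6,"gripper": 1},
    {"slide": [0.068,-0.04,0],"spin": -12,"gripper": 1},
    {"slide": [0.102,-0.06,0],"spin": -18,"gripper": 1},
    {"slide": [0.136,-0.08,0],"spin": -24,"gripper": 1},
    {"slide": [0.17,-0.1,0],"spin": -30,"gripper": 1},
    {"slide": [0.204,-0.12,0],"spin": -33,"gripper": 1},
    {"slide": [0.238,-0.14,0],"spin": -33,"gripper": 1},
    {"slide": [0.26,-0.155,0],"spin": -33,"gripper": 1},
  ],
)

```text
t: 1.58
tool_pos: [0.4284, -0.0242, 0.3041]
tool_rot: [2.559, 1.823, 0.002]
contact_force: [0.0, -0.3, -0.5]
opening: 0.0852
grip_force: 0.0
```

```bash
python3 -c "
from h import *
go([.529,.251,.303],71.3)"
```

```text
t 1.58 pos [ 0.4284 -0.0242  0.3041] yaw 70.93 J1,J6 [-13.2135   5.854 ] F [ 0.0376 -0.2902 -0.4825] open 0.08523159613786323 grip 0.0
tilt [ 0.0009  0.0005 -1.    ] slide [0.293  0.0052 0.0013] spin -0.37
```

Call:
arm_command(
  increments=[
    {"slide": [0.04,0.001,0],"gripper": 1},
    {"slide": [0.08,0.002,0],"gripper": 1},
    {"slide": [0.12,0.003,0],"gripper": 1},
    {"slide": [0.16,0.004,0],"gripper": 1},
    {"slide": [0.2,0.005,0],"gripper": 1},
    {"slide": [0.24,0.005,0],"gripper": 1},
    {"slide": [0.275,0.005,0],"gripper": 1},
    {"slide": [0.293,0.005,0],"gripper": 1},
  ],
)

```text
validation failed for argument at $.in...
```

Call:
arm_command(
  increments=[
    {"slide": [0,0,0],"gripper": 1},
    {"slide": [0,0,0],"gripper": 1},
  ],
)

```text
validation failed for argument at $.in...
```

```bash
python3 -c "
from h import *
go([.529,.251,.303],71.3)
s=status.get_obs();d=imaging.get_image('wrist');P=cam(d,s);np.save('w1.npy',P)
cv2.imwrite('pics/w1.png',d['frame'][:,:,::-1])
for z in (.101,.104):print(proj(P,[[.529,.251,z]]))
"
```

```text
t 1.58 pos [ 0.4284 -0.0242  0.3041] yaw 70.93 J1,J6 [-13.2135   5.854 ] F [ 0.0376 -0.2902 -0.4825] open 0.08523159613786323 grip 0.0
tilt [ 0.0009  0.0005 -1.    ] slide [0.293  0.0052 0.0013] spin -0.37
[[ 323.7776 -405.0084]]
[[ 323.9296 -412.4544]]
```

View pics/w1.png

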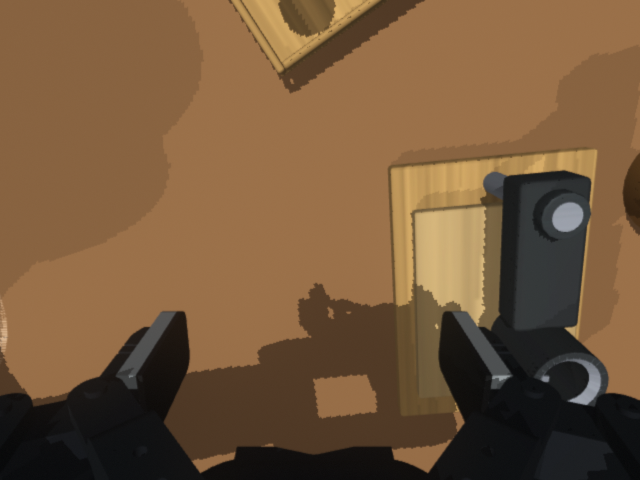

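The spin field is required, so those moves were refused. The picture was taken short of the screw. It shows the crate's corner at (285,75) and the boss mouth at about (570,380).

Call:
arm_command(
  increments=[
    {"slide": [0.04,0.001,0],"spin": 0,"gripper": 1},
    {"slide": [0.08,0.002,0],"spin": 0,"gripper": 1},
    {"slide": [0.12,0.003,0],"spin": 0,"gripper": 1},
    {"slide": [0.16,0.004,0],"spin": 0,"gripper": 1},
    {"slide": [0.2,0.005,0],"spin": 0,"gripper": 1},
    {"slide": [0.24,0.005,0],"spin": 0,"gripper": 1},
    {"slide": [0.275,0.005,0],"spin": 0,"gripper": 1},
    {"slide": [0.293,0.005,0],"spin": 0,"gripper": 1},
  ],
)

```text
t: 2.3
tool_pos: [0.5295, 0.2514, 0.3035]
tool_rot: [-2.558, -1.823, -0.001]
contact_force: [-0.4, 0.0, -0.0]
opening: 0.0854
grip_force: 0.0
```

Call:
arm_command(
  increments=[
    {"slide": [0,0,0],"spin": 0,"gripper": 1},
    {"slide": [0,0,0],"spin": 0,"gripper": 1},
  ],
)

```text
t: 2.47
tool_pos: [0.5289, 0.2486, 0.3034]
tool_rot: [2.559, 1.822, -0.002]
contact_force: [-0.5, -1.0, -0.2]
opening: 0.0853
grip_force: 0.0
```

```bash
python3 -c "
from h import *
go([.529,.251,.303],71.3)
s=status.get_obs();d=imaging.get_image('wrist');P=cam(d,s);np.save('w1.npy',P)
cv2.imwrite('pics/w2.png',d['frame'][:,:,::-1])
for z in (.101,.104):print(proj(P,[[.529,.251,z]]))
"
```

```text
t 2.47 pos [0.5289 0.2486 0.3034] yaw 70.89 J1,J6 [17.8903 37.0014] F [-0.5265 -0.9684 -0.2231] open 0.08534137110877857 grip 0.0
tilt [-0.001  -0.0009 -1.    ] slide [ 0.0023 -0.0007  0.0004] spin -0.41
[[311.8789 215.4482]]
[[311.8558 216.6691]]
```

View pics/w2.png

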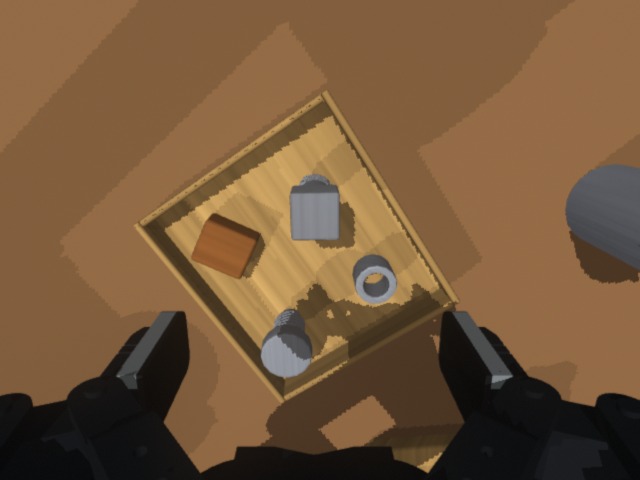

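The wrist view shows the head's top face centred at (315.3,215.7), about 1 mm off towards +y of the tool and 2 mm towards +x. There is clear space for the fingers on both sides. I'll descend.

Call:
arm_command(
  increments=[
    {"slide": [0.0023,0.001,0.03],"spin": 0,"gripper": 1},
    {"slide": [0.0023,0.001,0.06],"spin": 0,"gripper": 1},
    {"slide": [0.0023,0.001,0.09],"spin": 0,"gripper": 1},
    {"slide": [0.0023,0.001,0.115],"spin": 0,"gripper": 1},
    {"slide": [0.0023,0.001,0.135],"spin": 0,"gripper": 1},
    {"slide": [0.0023,0.001,0.15],"spin": 0,"gripper": 1},
    {"slide": [0.0023,0.001,0.157],"spin": 0,"gripper": 1},
    {"slide": [0.0023,0.001,0.157],"spin": 0,"gripper": 1},
  ],
)

```text
t: 3.18
tool_pos: [0.5294, 0.2484, 0.1449]
tool_rot: [-2.561, -1.817, 0.006]
contact_force: [0.3, 0.1, 0.3]
opening: 0.0851
grip_force: 0.0
```

```bash
python3 -c "
from h import *
go([.531,.250,.146],71.3)
s=status.get_obs();d=imaging.get_image('wrist');P=cam(d,s);np.save('w2.npy',P)
cv2.imwrite('pics/w3.png',d['frame'][:,:,::-1])
"
```

```text
t 3.18 pos [0.5294 0.2484 0.1449] yaw 70.72 J1,J6 [17.8565 37.1434] F [0.2541 0.1483 0.2804] open 0.0850950817659744 grip 0.0
tilt [-0.0036 -0.0014 -1.    ] slide [ 0.002   0.001  -0.0011] spin -0.58
```

View pics/w3.png

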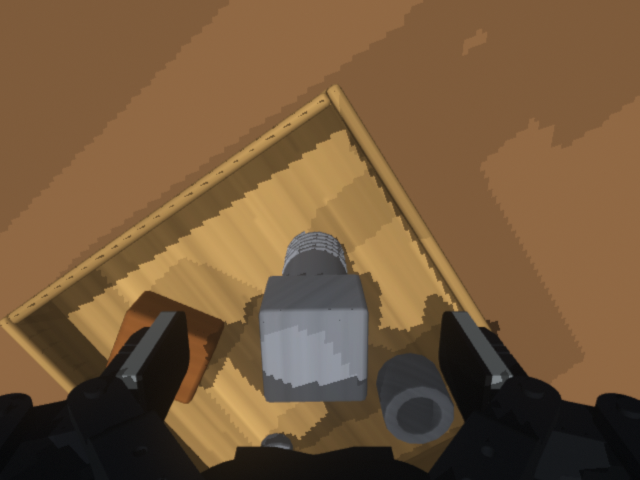

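The head's top face is centred at (314.3,355), midway between the fingers (column 313.5). I'll check it along tool x by triangulating the two wrist views.

```bash
python3 -c "
from h import *
A=np.load('w1.npy');B=np.load('w2.npy')
a=[(291,192),(339,190),(339,240),(292,241)];b=[(260,310),(368,308),(367,401),(262,401)]
X,e=tri((A,B),(np.float64(a),np.float64(b)));print(X,e,X.mean(0))
go(list(X.mean(0)[:2])+[.146],71.3)"
```

```text
[[0.5218 0.2709 0.1051]
 [0.5509 0.2626 0.107 ]
 [0.5407 0.2297 0.1026]
 [0.5102 0.2393 0.1016]] [0.2169 0.169  0.2648 1.0625] [0.5309 0.2506 0.1041]
t 3.23 pos [0.5303 0.249  0.1466] yaw 70.74 J1,J6 [17.8818 37.1466] F [ 0.3495 -0.9937 -0.1457] open 0.08549544513537663 grip 0.0
tilt [-0.0011 -0.0005 -1.    ] slide [0.0017 0.0001 0.0006] spin -0.56
```

Call:
arm_command(
  increments=[
    {"slide": [0.0015,0,0],"spin": 0,"gripper": 1},
    {"slide": [0.0015,0,0],"spin": -0.5,"gripper": 0},
    {"slide": [0.0015,0,0],"spin": -0.5,"gripper": -0.1},
    {"slide": [0.0015,0,0],"spin": -0.5,"gripper": -0.5},
    {"slide": [0.0015,0,0],"spin": -0.5,"gripper": -0.5},
    {"slide": [0.0015,0,0],"spin": -0.5,"gripper": -0.5},
    {"slide": [0.0015,0,0],"spin": -0.5,"gripper": -0.5},
    {"slide": [0.0015,0,0],"spin": -0.5,"gripper": -0.5},
  ],
  newtons=60,
)

```text
t: 3.9
tool_pos: [0.5313, 0.2518, 0.1477]
tool_rot: [2.553, 1.831, 0.001]
contact_force: [-0.8, -0.1, 4.0]
opening: 0.031
grip_force: 60.9
```

Call:
arm_command(
  increments=[
    {"slide": [0,0,0],"spin": 0,"gripper": -0.5},
    {"slide": [0,0,0],"spin": 0,"gripper": -0.5},
    {"slide": [0,0,0],"spin": 0,"gripper": -0.5},
    {"slide": [0,0,0],"spin": 0,"gripper": -0.5},
  ],
)

```text
t: 4.23
tool_pos: [0.5313, 0.2518, 0.1476]
tool_rot: [-2.553, -1.831, -0.001]
contact_force: [-1.5, 0.4, 4.2]
opening: 0.0312
grip_force: 61.1
```

Call:
arm_command(
  increments=[
    {"slide": [0,0,-0.015],"spin": 0,"gripper": -0.5},
    {"slide": [0,0,-0.045],"spin": 0,"gripper": -0.5},
    {"slide": [0,0,-0.08],"spin": 0,"gripper": -0.5},
    {"slide": [0,0,-0.115],"spin": 0,"gripper": -0.5},
    {"slide": [0,0,-0.15],"spin": 0,"gripper": -0.5},
    {"slide": [-0.02,0,-0.175],"spin": 0,"gripper": -0.5},
    {"slide": [-0.05,0,-0.19],"spin": 0,"gripper": -0.5},
    {"slide": [-0.08,0,-0.19],"spin": 0,"gripper": -0.5},
  ],
)

```text
t: 4.9
tool_pos: [0.506, 0.1755, 0.3401]
tool_rot: [2.549, 1.832, 0.007]
contact_force: [0.5, -0.1, -3.5]
opening: 0.0314
grip_force: 60.6
```

```bash
python3 -c "
from h import *
go([.517,-.252,.338],71.3)"
```

```text
t 4.9 pos [0.506  0.1755 0.3401] yaw 71.41 J1,J6 [11.1757 29.7642] F [ 0.4759 -0.0845 -3.4604] open 0.03141745125538664 grip 60.57708263397217
tilt [ 0.0054  0.0005 -1.    ] slide [-0.4017  0.1467  0.002 ] spin 0.11
```

Call:
arm_command(
  increments=[
    {"slide": [-0.03,0.011,0],"spin": 0,"gripper": -0.5},
    {"slide": [-0.06,0.022,0],"spin": 0,"gripper": -0.5},
    {"slide": [-0.09,0.033,0],"spin": 0,"gripper": -0.5},
    {"slide": [-0.12,0.044,0],"spin": 0,"gripper": -0.5},
    {"slide": [-0.15,0.055,0],"spin": 0,"gripper": -0.5},
    {"slide": [-0.18,0.066,0],"spin": 0,"gripper": -0.5},
    {"slide": [-0.21,0.077,0],"spin": 0,"gripper": -0.5},
    {"slide": [-0.24,0.088,0],"spin": 0,"gripper": -0.5},
  ],
)

```text
t: 5.57
tool_pos: [0.5108, -0.0813, 0.3344]
tool_rot: [-2.551, -1.83, 0.004]
contact_force: [0.2, 0.4, -4.7]
opening: 0.0311
grip_force: 60.7
```

Call:
arm_command(
  increments=[
    {"slide": [-0.03,0.011,0],"spin": 0,"gripper": -0.5},
    {"slide": [-0.06,0.022,0],"spin": 0,"gripper": -0.5},
    {"slide": [-0.09,0.033,0],"spin": 0,"gripper": -0.5},
    {"slide": [-0.12,0.044,0],"spin": 0,"gripper": -0.5},
    {"slide": [-0.145,0.052,0],"spin": 0,"gripper": -0.5},
    {"slide": [-0.16,0.059,0],"spin": 0,"gripper": -0.5},
    {"slide": [-0.16,0.059,0],"spin": 0,"gripper": -0.5},
    {"slide": [-0.16,0.059,0],"spin": 0,"gripper": -0.5},
  ],
)

```text
t: 6.23
tool_pos: [0.5161, -0.2504, 0.3351]
tool_rot: [-2.551, -1.828, 0.001]
contact_force: [0.1, 1.0, -4.8]
opening: 0.0312
grip_force: 60.7
```

```bash
python3 -c "
from h import *
go([.547,-.167,.302],71.3)
s=status.get_obs();d=imaging.get_image('wrist');P=cam(d,s);np.save('w3.npy',P)
cv2.imwrite('pics/w4.png',d['frame'][:,:,::-1])
print(proj(P,[.547,-.167,.145]))
"
```

```text
t 6.23 pos [ 0.5161 -0.2504  0.3351] yaw 71.24 J1,J6 [-33.3268 -14.5695] F [ 0.1171  1.036  -4.836 ] open 0.031221208004463433 grip 60.69513201713562
tilt [-0.0024  0.0024 -1.    ] slide [0.0888 0.0025 0.0332] spin -0.06
[[318.0312  74.0212]]
```

View pics/w4.png

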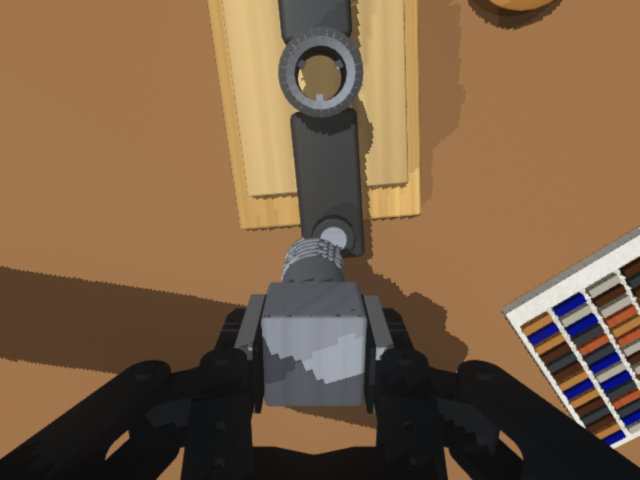

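The wrist view shows the mouth centred at about (320,71.5), where the scene and side fix predicted (318,74). The lugs are visible at (302,68), (340,67) and (320,98). I'll fit the rim numerically here and from a second place.

Call:
arm_command(
  increments=[
    {"slide": [0.02,0.001,0],"spin": 0,"gripper": -0.5},
    {"slide": [0.035,0.002,0],"spin": 0,"gripper": -0.5},
    {"slide": [0.04,0.003,0],"spin": 0,"gripper": -0.5},
    {"slide": [0.04,0.003,0],"spin": 0,"gripper": -0.5},
    {"slide": [0.04,0.003,0],"spin": 0,"gripper": -0.5},
  ],
)

```text
t: 6.7
tool_pos: [0.5321, -0.2125, 0.3367]
tool_rot: [2.551, 1.834, -0.001]
contact_force: [-0.4, -0.4, -4.3]
opening: 0.0313
grip_force: 60.7
```

```bash
python3 -c "
from h import *
s=status.get_obs();d=imaging.get_image('wrist');P=cam(d,s);np.save('w4.npy',P)
cv2.imwrite('pics/w5.png',d['frame'][:,:,::-1])
res=[]
for n,f,Pm in (('w4','w3.npy',0),('w5','w4.npy',0)):
    Pm=np.load(f);g=cv2.imread(f'pics/{n}.png',0);g=cv2.GaussianBlur(g,(3,3),0).astype(np.float32)
    gx=cv2.Sobel(g,5,1,0);gy=cv2.Sobel(g,5,0,1);m=np.hypot(gx,gy)
    th=np.linspace(0,2*np.pi,180,endpoint=False);best=[]
    def sc(x,y,r,z=.145):
        c=np.c_[x+r*np.cos(th),y+r*np.sin(th),0*th+z];u=proj(Pm,c).astype(np.float32)
        return cv2.remap(m,u[:,0],u[:,1],1).mean()
    for r,z in ((.024,.145),(.0195,.145),(.015,.14)):
        o=[(sc(x,y,r,z),x,y) for x in np.arange(.540,.556,.0005) for y in np.arange(-.175,-.158,.0005)]
        print(n,r,max(o))
go([.547,-.167,.302],71.3)
"
```

```text
w4 0.024 (np.float32(131.87921), np.float64(0.5484999999999991), np.float64(-0.16699999999999998))
w4 0.0195 (np.float32(124.46482), np.float64(0.5434999999999997), np.float64(-0.16549999999999998))
w4 0.015 (np.float32(183.44548), np.float64(0.5484999999999991), np.float64(-0.16699999999999998))
w5 0.024 (np.float32(121.705635), np.float64(0.5484999999999991), np.float64(-0.16699999999999998))
w5 0.0195 (np.float32(137.56027), np.float64(0.5484999999999991), np.float64(-0.16699999999999998))
w5 0.015 (np.float32(169.23047), np.float64(0.5484999999999991), np.float64(-0.16699999999999998))
t 6.75 pos [ 0.532  -0.213   0.3368] yaw 71.37 J1,J6 [-29.2482 -10.6126] F [-0.4948 -0.6345 -4.7204] open 0.03118120486794927 grip 60.71398973464966
tilt [-0.0004 -0.0004 -1.    ] slide [ 0.0484 -0.0005  0.0348] spin 0.07
```

```bash
python3 -c "
from h import *
d=imaging.get_image('wrist')
T=np.eye(4);K=cam({'vfov':d['vfov'],'cx':d['cx'],'cy':d['cy'],'view':np.linalg.inv(d['mount'])})
u=np.float64([(264,318),(366,317),(364,404),(266,405)])
for z in (.0426,.0436,.0446):
    f=lambda p:(proj(K,np.c_[p[0]+.016*np.array([1,1,-1,-1]),p[1]+.016*np.array([-1,1,1,-1]),[z]*4])-u).ravel()
    r=least_squares(f,[0,0]);print(z,r.x,r.fun)
f=lambda p:(proj(K,np.c_[p[0]+.016*np.array([1,1,-1,-1]),p[1]+.016*np.array([-1,1,1,-1]),[p[2]]*4])-u).ravel()
r=least_squares(f,[0,0,.04]);print(r.x,r.fun)
go([.5485,-.167,.302],71.3)
"
```

```text
0.0426 [-0.0003  0.001 ] [-3.9157 -2.5244  4.0526 -1.4615  2.0058  3.1264 -2.1546  2.063 ]
0.0436 [-0.001  0.001] [-3.4189 -2.1783  3.5548 -1.1159  1.5771  2.6777 -1.7244  1.6148]
0.0446 [-0.0017  0.001 ] [-2.931  -1.8372  3.0659 -0.7753  1.1554  2.2374 -1.3014  1.1751]
[-0.0046  0.0011  0.0492] [-0.8008 -0.3347  0.9311  0.7248 -0.6917  0.3208  0.5519 -0.7391]
t 6.8 pos [ 0.532  -0.2133  0.3368] yaw 71.33 J1,J6 [-29.2822 -10.6107] F [ 0.1699 -1.127  -5.329 ] open 0.03124402294289919 grip 60.714519023895264
tilt [-0.0003 -0.0003 -1.    ] slide [0.0492 0.0008 0.0348] spin 0.03
```

Call:
arm_command(
  increments=[
    {"slide": [0.02,0,0],"spin": 0,"gripper": -0.5},
    {"slide": [0.04,0,0.01],"spin": 0,"gripper": -0.5},
    {"slide": [0.05,0,0.02],"spin": 0,"gripper": -0.5},
    {"slide": [0.05,0,0.035],"spin": 0,"gripper": -0.5},
    {"slide": [0.05,0,0.042],"spin": 0,"gripper": -0.5},
    {"slide": [0.05,0,0.049],"spin": 0,"gripper": -0.5},
    {"slide": [0.05,0,0.056],"spin": 0,"gripper": -0.5},
    {"slide": [0.05,0,0.06],"spin": 0,"gripper": -0.5},
  ],
)

```text
t: 7.47
tool_pos: [0.5478, -0.1664, 0.2759]
tool_rot: [-2.553, -1.83, 0.001]
contact_force: [-0.8, 0.6, -4.6]
opening: 0.0312
grip_force: 60.7
```

```bash
python3 -c "
from h import *
go([.5485,-.167,.2566],71.3)
for n in ('scene','side'):
    d=imaging.get_image(n);cv2.imwrite(f'pics/{n}6.png',d['frame'][:,:,::-1])
a=cv2.imread('pics/scene6.png')[110:260,150:350];b=cv2.imread('pics/side6.png')[90:240,290:490]
cv2.imwrite('pics/c6.png',cv2.resize(np.hstack([a,b]),(800,300),interpolation=cv2.INTER_CUBIC))
"
```

```text
t 7.47 pos [ 0.5478 -0.1664  0.2759] yaw 71.27 J1,J6 [-24.3397  -5.609 ] F [-0.8244  0.5896 -4.6182] open 0.031168577629271756 grip 60.67704677581787
tilt [-0.001   0.0002 -1.    ] slide [-0.0003  0.0009  0.0193] spin -0.03
```

View pics/c6.png

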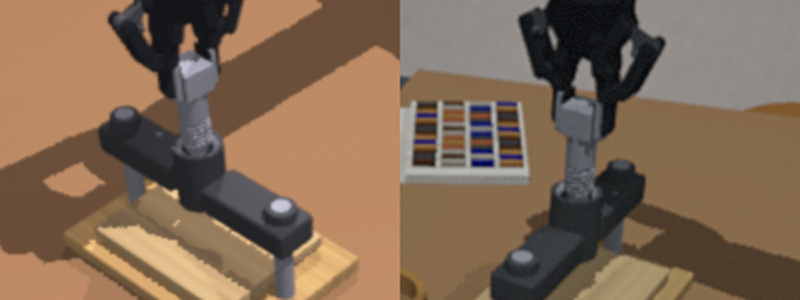

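Both views show the pilot centred in the mouth, at crop (198,145) and (577,192), with no contact force. I'll lower gently.

Call:
arm_command(
  increments=[
    {"slide": [0,0,0.002],"spin": 0,"gripper": -0.5},
    {"slide": [0,0,0.004],"spin": 0,"gripper": -0.5},
    {"slide": [0,0,0.006],"spin": 0,"gripper": -0.5},
    {"slide": [0,0,0.008],"spin": 0,"gripper": -0.5},
    {"slide": [0,0,0.009],"spin": 0,"gripper": -0.5},
    {"slide": [0,0,0.01],"spin": 0,"gripper": -0.5},
  ],
)

```text
t: 8.07
tool_pos: [0.5481, -0.1659, 0.2668]
tool_rot: [2.553, 1.831, 0.0]
contact_force: [-0.9, 1.1, -5.1]
opening: 0.0312
grip_force: 60.7
```

Call:
arm_command(
  increments=[
    {"slide": [0,0,0.002],"spin": 0,"gripper": -0.5},
    {"slide": [0,0,0.004],"spin": 0,"gripper": -0.5},
    {"slide": [0,0,0.006],"spin": 0,"gripper": -0.5},
    {"slide": [0,0,0.006],"spin": 0,"gripper": -0.5},
  ],
)

```text
t: 8.4
tool_pos: [0.548, -0.1658, 0.2602]
tool_rot: [-2.552, -1.831, 0.0]
contact_force: [0.1, 1.1, -2.7]
opening: 0.031
grip_force: 60.7
```

Call:
arm_command(
  increments=[
    {"slide": [0,0,0.002],"spin": 0,"gripper": -0.5},
    {"slide": [0,0,0.004],"spin": 0,"gripper": -0.5},
    {"slide": [0,0,0.006],"spin": 0,"gripper": -0.5},
    {"slide": [0,0,0.007],"spin": 0,"gripper": -0.5},
    {"slide": [0,0,0.007],"spin": 0,"gripper": -0.5},
  ],
)

```text
t: 8.82
tool_pos: [0.548, -0.1659, 0.2535]
tool_rot: [-2.552, -1.831, 0.0]
contact_force: [0.6, 0.1, -4.8]
opening: 0.0312
grip_force: 60.7
```

```bash
cat >> h.py <<'E'
def head(yaw0=None, save=None):
    """fit the head's top square in the wrist view: x,y near TCP axis, z, yaw -> depth of foot"""
    s=status.get_obs();d=imaging.get_image('wrist');P=cam(d,s)
    if save: cv2.imwrite(save,d['frame'][:,:,::-1])
    M=R.from_rotvec(s["tool_rot"]).as_matrix();y0=np.degrees(np.arctan2(M[1,0],M[0,0]))
    g=cv2.GaussianBlur(cv2.cvtColor(d['frame'],cv2.COLOR_RGB2GRAY),(3,3),0).astype(np.float32)
    gx,gy=cv2.Sobel(g,5,1,0),cv2.Sobel(g,5,0,1)
    t=np.linspace(-.9,.9,40);o=np.ones(40)
    sq=.016*np.r_[np.c_[t,o],np.c_[t,-o],np.c_[o,t],np.c_[-o,t]]
    nrm=np.r_[np.c_[0*t,o],np.c_[0*t,o],np.c_[o,0*t],np.c_[o,0*t]]*1e-3
    def sc(x,y,z,a):
        c,q=np.cos(a),np.sin(a);Q=np.array([[c,-q],[q,c]])
        A=np.c_[sq@Q.T+[x,y],np.full(160,z)];B=A+np.c_[nrm@Q.T,np.zeros(160)]
        u=proj(P,A).astype(np.float32);n=proj(P,B)-u;n/=np.linalg.norm(n,axis=1,keepdims=True)
        v=lambda I:cv2.remap(I,u[:,0],u[:,1],1)[:,0]
        e=np.minimum(np.abs(v(gx)*n[:,0]+v(gy)*n[:,1]),60)
        return e.mean()
    ax=np.array(s["tool_pos"])[:2]-.001*M[:2,0]+.001*M[:2,1]
    best=max((sc(ax[0]+i*M[0,0],ax[1]+i*M[1,0],z,np.radians(y0+da)),z,da,i) for z in np.arange(.17,.215,.0005)
      for da in np.arange(-16,17,2) for i in (-.001,0,.001))
    print("t %.2f score %.1f top z %.4f depth %.1f mm yaw-tool %d dx %.3f | toolyaw %.1f tcpz %.4f"%(s["t"],best[0],best[1],1e3*(.243-best[1]),best[2],best[3],y0,s["tool_pos"][2]))
E
time python3 -c "
from h import *
go([.5485,-.167,.2566],71.3)
head()"
```

```text
t 8.82 pos [ 0.548  -0.1659  0.2535] yaw 71.31 J1,J6 [-24.2885  -5.6039] F [ 0.6335  0.055  -4.8343] open 0.03116562273326835 grip 60.68351984024048
tilt [-0.0004  0.0004 -1.    ] slide [-0.0009  0.0008 -0.0031] spin 0.01
t 8.82 score 55.7 top z 0.2075 depth 35.5 mm yaw-tool 0 dx -0.001 | toolyaw 71.3 tcpz 0.2535
real	0m3.143s
user	0m2.736s
sys	0m0.191s
```

Call:
arm_command(
  increments=[
    {"slide": [0,0,0],"spin": 0,"gripper": -0.16},
    {"slide": [0,0,0],"spin": 0,"gripper": -0.16},
    {"slide": [0,0,0],"spin": 0,"gripper": -0.16},
    {"slide": [0,0,0],"spin": 0,"gripper": -0.16},
    {"slide": [0,0,0],"spin": 0,"gripper": -0.16},
    {"slide": [0,0,0],"spin": 0,"gripper": -0.16},
  ],
  newtons=20,
)

```text
t: 9.37
tool_pos: [0.5483, -0.1661, 0.2543]
tool_rot: [2.552, 1.831, 0.001]
contact_force: [0.9, 0.4, -1.2]
opening: 0.0358
grip_force: 0.0
```

```bash
python3 -c "
from h import *
head()"
```

```text
t 9.37 score 52.8 top z 0.2040 depth 39.0 mm yaw-tool 0 dx 0.000 | toolyaw 71.3 tcpz 0.2543
```

Call:
arm_command(
  increments=[
    {"slide": [0,0,0.002],"spin": -5,"gripper": -0.16},
    {"slide": [0,0,0.004],"spin": -10,"gripper": -0.16},
    {"slide": [0,0,0.006],"spin": -15,"gripper": -0.16},
    {"slide": [0,0,0.007],"spin": -20,"gripper": -0.16},
    {"slide": [0,0,0.007],"spin": -25,"gripper": -0.16},
    {"slide": [0,0,0.007],"spin": -30,"gripper": -0.16},
    {"slide": [0,0,0.007],"spin": -30,"gripper": -0.16},
  ],
)

```text
t: 10.0
tool_pos: [0.5485, -0.1662, 0.2481]
tool_rot: [1.989, 2.43, 0.0]
contact_force: [-0.2, 0.5, 1.5]
opening: 0.036
grip_force: 0.6
```

```bash
python3 -c "
from h import *
head()"
```

```text
t 10.00 score 46.2 top z 0.2035 depth 39.5 mm yaw-tool -8 dx -0.001 | toolyaw 101.4 tcpz 0.2481
```

Call:
arm_command(
  increments=[
    {"slide": [0,0,0],"spin": -5,"gripper": -0.16},
    {"slide": [0,0,0],"spin": -10,"gripper": -0.16},
    {"slide": [0,0,0],"spin": -15,"gripper": -0.16},
    {"slide": [0,0,0],"spin": -20,"gripper": -0.16},
    {"slide": [0,0,0],"spin": -20,"gripper": -0.16},
  ],
)

```text
t: 10.47
tool_pos: [0.5483, -0.1661, 0.2473]
tool_rot: [1.54, 2.737, -0.0]
contact_force: [-0.1, -0.0, 0.2]
opening: 0.036
grip_force: 0.1
```

```bash
python3 -c "
from h import *
head()"
```

```text
t 10.47 score 40.1 top z 0.2050 depth 38.0 mm yaw-tool -4 dx -0.001 | toolyaw 121.3 tcpz 0.2473
```

Call:
arm_command(
  increments=[
    {"slide": [0,0,0],"spin": -5,"gripper": -0.16},
    {"slide": [0,0,0],"spin": -10,"gripper": -0.16},
    {"slide": [0,0,0],"spin": -15,"gripper": -0.16},
    {"slide": [0,0,0],"spin": -15,"gripper": -0.16},
  ],
)

```text
t: 10.85
tool_pos: [0.5479, -0.1658, 0.2461]
tool_rot: [-1.171, -2.914, -0.0]
contact_force: [0.1, -1.1, 0.2]
opening: 0.0358
grip_force: 0.0
```

```bash
python3 -c "
from h import *
head()"
```

```text
t 10.85 score 43.7 top z 0.2000 depth 43.0 mm yaw-tool -8 dx -0.001 | toolyaw 136.2 tcpz 0.2461
```

The foot climbed to about 38 mm, then fell to 43 mm between tool yaws 121° and 136°, so that is the 5 mm drop. I'll confirm with one more reading, then turn forward.

```bash
python3 -c "
from h import *
go([.5485,-.1660,.2446])
head(save='pics/w7.png')"
```

```text
t 10.9 pos [ 0.5479 -0.1658  0.2462] yaw 136.07 J1,J6 [-24.2869 -70.3622] F [ 0.2443 -0.4552  0.6534] open 0.035988169561765405 grip 0.0011858519457064176
tilt [-0.0008  0.0005 -1.    ] slide [-0.0006  0.0003  0.0016] spin 0
t 10.90 score 43.7 top z 0.2005 depth 42.5 mm yaw-tool -10 dx -0.001 | toolyaw 136.1 tcpz 0.2462
```

View pics/w7.png

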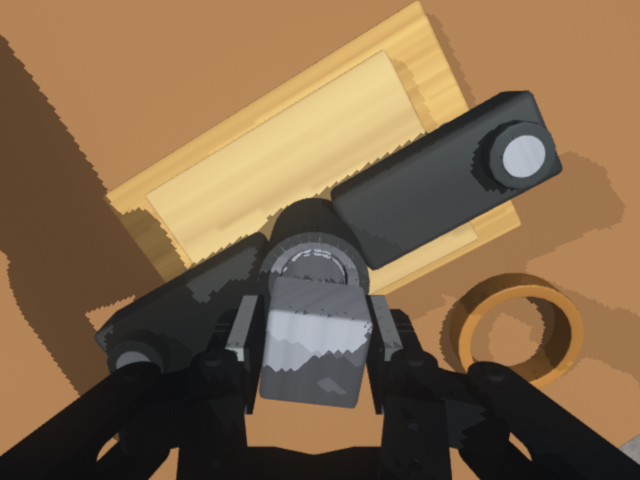

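The view shows the screw seated in the bore, its head (corners at about (272,308), (372,322), (355,408) and (260,398)) lagging the fingers by about 8°. Now the forward turn, following it down.

Call:
arm_command(
  increments=[
    {"slide": [0,0,0.0005],"spin": 7,"gripper": -0.16},
    {"slide": [0,0,0.001],"spin": 14,"gripper": -0.16},
    {"slide": [0,0,0.0015],"spin": 21,"gripper": -0.16},
    {"slide": [0,0,0.002],"spin": 28,"gripper": -0.16},
    {"slide": [0,0,0.0025],"spin": 35,"gripper": -0.16},
    {"slide": [0,0,0.003],"spin": 42,"gripper": -0.16},
    {"slide": [0,0,0.003],"spin": 49,"gripper": -0.16},
    {"slide": [0,0,0.003],"spin": 56,"gripper": -0.16},
  ],
)

```text
t: 11.62
tool_pos: [0.548, -0.1659, 0.2435]
tool_rot: [-2.41, -2.014, 0.0]
contact_force: [-0.1, -0.3, -0.8]
opening: 0.0357
grip_force: 0.4
```

```bash
python3 -c "
from h import *
head()"
```

```text
t 11.62 score 55.1 top z 0.1985 depth 44.5 mm yaw-tool 10 dx -0.001 | toolyaw 79.8 tcpz 0.2435
```

Call:
arm_command(
  increments=[
    {"slide": [0,0,0.0003],"spin": 7,"gripper": -0.16},
    {"slide": [0,0,0.0006],"spin": 14,"gripper": -0.16},
    {"slide": [0,0,0.0009],"spin": 21,"gripper": -0.16},
    {"slide": [0,0,0.0012],"spin": 28,"gripper": -0.16},
    {"slide": [0,0,0.0015],"spin": 35,"gripper": -0.16},
    {"slide": [0,0,0.0018],"spin": 42,"gripper": -0.16},
    {"slide": [0,0,0.0021],"spin": 49,"gripper": -0.16},
    {"slide": [0,0,0.0024],"spin": 56,"gripper": -0.16},
  ],
)

```text
t: 12.33
tool_pos: [0.548, -0.1659, 0.2412]
tool_rot: [-3.073, -0.652, 0.001]
contact_force: [0.2, -0.8, 0.0]
opening: 0.0361
grip_force: 0.4
```

```bash
python3 -c "
from h import *
head()
s=status.get_obs();print(s['contact_force'],s['tool_pos'],np.degrees(s['q'][5]))"
```

```text
t 12.33 score 59.5 top z 0.1950 depth 48.0 mm yaw-tool 10 dx -0.001 | toolyaw 24.0 tcpz 0.2412
[-1.0718 -0.878  -0.9546] [ 0.548  -0.166   0.2412] 41.9603715193277
```

Call:
arm_command(
  increments=[
    {"slide": [0,0,0.0003],"spin": 7,"gripper": -0.16},
    {"slide": [0,0,0.0006],"spin": 14,"gripper": -0.16},
    {"slide": [0,0,0.0009],"spin": 21,"gripper": -0.16},
    {"slide": [0,0,0.0012],"spin": 28,"gripper": -0.16},
    {"slide": [0,0,0.0015],"spin": 35,"gripper": -0.16},
    {"slide": [0,0,0.0018],"spin": 42,"gripper": -0.16},
    {"slide": [0,0,0.0021],"spin": 49,"gripper": -0.16},
    {"slide": [0,0,0.0024],"spin": 56,"gripper": -0.16},
  ],
)

```text
t: 13.05
tool_pos: [0.5482, -0.1662, 0.2392]
tool_rot: [3.02, -0.863, 0.001]
contact_force: [-0.4, -1.1, 0.3]
opening: 0.0353
grip_force: 0.5
```

Call:
arm_command(
  increments=[
    {"slide": [0,0,0.0003],"spin": 7,"gripper": -0.16},
    {"slide": [0,0,0.0006],"spin": 14,"gripper": -0.16},
    {"slide": [0,0,0.0009],"spin": 21,"gripper": -0.16},
    {"slide": [0,0,0.0012],"spin": 28,"gripper": -0.16},
    {"slide": [0,0,0.0013],"spin": 31,"gripper": -0.16},
    {"slide": [0,0,0.0013],"spin": 31,"gripper": -0.16},
  ],
)

```text
t: 13.55
tool_pos: [0.548, -0.166, 0.2377]
tool_rot: [2.684, -1.632, -0.0]
contact_force: [-0.5, 0.1, 0.8]
opening: 0.0359
grip_force: 0.3
```

```bash
python3 -c "
from h import *
head()
s=status.get_obs();print(s['contact_force'],s['tool_pos'],np.degrees(s['q'][5]))"
```

```text
t 13.55 score 47.6 top z 0.1905 depth 52.5 mm yaw-tool 10 dx -0.001 | toolyaw -62.6 tcpz 0.2377
[-0.515   0.1619 -0.1469] [ 0.548  -0.166   0.2377] 128.22731407494703
```

Call:
arm_command(
  increments=[
    {"slide": [0,0,0],"spin": -5,"gripper": -0.16},
    {"slide": [0,0,0],"spin": -9,"gripper": -0.1},
    {"slide": [0,0,0],"spin": -9,"gripper": 0.45},
    {"slide": [0,0,0],"spin": -9,"gripper": 0.45},
    {"slide": [0,0,0],"spin": -9,"gripper": 0.45},
    {"slide": [0,0,0],"spin": -9,"gripper": 0.45},
  ],
)

```text
t: 14.1
tool_pos: [0.5482, -0.166, 0.2378]
tool_rot: [-2.803, 1.419, -0.0]
contact_force: [0.0, -0.6, -0.4]
opening: 0.0621
grip_force: 0.0
```

```bash
python3 -c "
from h import *
head()"
```

```text
t 14.10 score 46.5 top z 0.1900 depth 53.0 mm yaw-tool 0 dx -0.001 | toolyaw -53.7 tcpz 0.2378
```

Call:
arm_command(
  increments=[
    {"slide": [0,0,0],"spin": -7,"gripper": 0.45},
    {"slide": [0,0,0],"spin": -14,"gripper": 0.45},
    {"slide": [0,0,0],"spin": -21,"gripper": 0.45},
    {"slide": [0,0,0],"spin": -28,"gripper": 0.45},
    {"slide": [0,0,0],"spin": -35,"gripper": 0.45},
    {"slide": [0,0,0],"spin": -42,"gripper": 0.45},
    {"slide": [0,0,0],"spin": -49,"gripper": 0.45},
    {"slide": [0,0,0],"spin": -56,"gripper": 0.45},
  ],
)

```text
t: 14.82
tool_pos: [0.5482, -0.166, 0.2378]
tool_rot: [-3.141, -0.073, -0.0]
contact_force: [-0.1, -0.4, -1.5]
opening: 0.0618
grip_force: 0.0
```

Call:
arm_command(
  increments=[
    {"slide": [0,0,0],"spin": -7,"gripper": 0.45},
    {"slide": [0,0,0],"spin": -14,"gripper": 0.45},
    {"slide": [0,0,0],"spin": -21,"gripper": 0.45},
    {"slide": [0,0,0],"spin": -28,"gripper": 0.45},
    {"slide": [0,0,0],"spin": -35,"gripper": 0.45},
    {"slide": [0,0,0],"spin": -42,"gripper": 0.45},
    {"slide": [0,0,0],"spin": -49,"gripper": 0.45},
    {"slide": [0,0,0],"spin": -56,"gripper": 0.45},
  ],
)

```text
t: 15.48
tool_pos: [0.5481, -0.166, 0.2378]
tool_rot: [-2.739, -1.539, -0.0]
contact_force: [0.5, 0.5, 0.4]
opening: 0.0621
grip_force: 0.0
```

Call:
arm_command(
  increments=[
    {"slide": [0,0,0],"spin": -7,"gripper": 0.45},
    {"slide": [0,0,0],"spin": -14,"gripper": 0.45},
    {"slide": [0,0,0],"spin": -21,"gripper": 0.45},
    {"slide": [0,0,0],"spin": -28,"gripper": 0.45},
    {"slide": [0,0,0],"spin": -35,"gripper": 0.45},
    {"slide": [0,0,0],"spin": -42,"gripper": 0.45},
    {"slide": [0,0,0],"spin": -49,"gripper": 0.45},
    {"slide": [0,0,0],"spin": -56,"gripper": 0.45},
  ],
)

```text
t: 16.15
tool_pos: [0.5481, -0.166, 0.2378]
tool_rot: [-1.696, -2.644, -0.0]
contact_force: [-0.1, -0.2, 0.2]
opening: 0.0625
grip_force: 0.0
```

Call:
arm_command(
  increments=[
    {"slide": [0,0,0],"spin": -7,"gripper": 0.45},
    {"slide": [0,0,0],"spin": -12,"gripper": 0.45},
    {"slide": [0,0,0],"spin": -12,"gripper": 0.45},
  ],
)

```text
t: 16.4
tool_pos: [0.5481, -0.166, 0.2378]
tool_rot: [1.417, 2.804, 0.0]
contact_force: [-0.6, -0.1, 0.5]
opening: 0.0618
grip_force: 0.0
```

```bash
python3 -c "
from h import *
go([.5485,-.166,.2375])
head()"
```

```text
t 16.4 pos [ 0.5481 -0.166   0.2378] yaw 126.38 J1,J6 [-24.2893 -60.6727] F [-0.5545 -0.0667  0.4635] open 0.0618460660111672 grip 0.0
tilt [ 0.  0. -1.] slide [-0.0002  0.0003  0.0003] spin 0
t 16.40 score 31.2 top z 0.1930 depth 50.0 mm yaw-tool 2 dx 0.001 | toolyaw 126.4 tcpz 0.2378
```

Call:
arm_command(
  increments=[
    {"slide": [0,0,0],"spin": 0,"gripper": -0.16},
    {"slide": [0,0,0],"spin": 0,"gripper": -0.16},
    {"slide": [0,0,0],"spin": 0,"gripper": -0.16},
    {"slide": [0,0,0],"spin": 0,"gripper": -0.16},
    {"slide": [0,0,0],"spin": 0,"gripper": -0.16},
  ],
)

```text
t: 16.87
tool_pos: [0.5481, -0.166, 0.2378]
tool_rot: [-1.419, -2.803, -0.0]
contact_force: [-0.4, 1.1, -0.2]
opening: 0.036
grip_force: 0.0
```

Call:
arm_command(
  increments=[
    {"slide": [0,0,0.0003],"spin": 7,"gripper": -0.16},
    {"slide": [0,0,0.0006],"spin": 14,"gripper": -0.16},
    {"slide": [0,0,0.0009],"spin": 21,"gripper": -0.16},
    {"slide": [0,0,0.0012],"spin": 28,"gripper": -0.16},
    {"slide": [0,0,0.0015],"spin": 35,"gripper": -0.16},
    {"slide": [0,0,0.0018],"spin": 42,"gripper": -0.16},
    {"slide": [0,0,0.0021],"spin": 49,"gripper": -0.16},
    {"slide": [0,0,0.0024],"spin": 56,"gripper": -0.16},
  ],
)

```text
t: 17.53
tool_pos: [0.548, -0.166, 0.2354]
tool_rot: [-2.574, -1.801, 0.001]
contact_force: [-0.8, 0.5, 0.5]
opening: 0.0361
grip_force: 0.7
```

Call:
arm_command(
  increments=[
    {"slide": [0,0,0.0003],"spin": 7,"gripper": -0.16},
    {"slide": [0,0,0.0006],"spin": 14,"gripper": -0.16},
    {"slide": [0,0,0.0009],"spin": 21,"gripper": -0.16},
    {"slide": [0,0,0.0012],"spin": 28,"gripper": -0.16},
    {"slide": [0,0,0.0015],"spin": 35,"gripper": -0.16},
    {"slide": [0,0,0.0018],"spin": 42,"gripper": -0.16},
    {"slide": [0,0,0.0021],"spin": 49,"gripper": -0.16},
    {"slide": [0,0,0.0024],"spin": 56,"gripper": -0.16},
  ],
)

```text
t: 18.2
tool_pos: [0.548, -0.1659, 0.2329]
tool_rot: [-3.118, -0.381, 0.001]
contact_force: [1.0, 0.8, 0.3]
opening: 0.036
grip_force: 0.4
```

Call:
arm_command(
  increments=[
    {"slide": [0,0,0.0003],"spin": 7,"gripper": -0.16},
    {"slide": [0,0,0.0006],"spin": 14,"gripper": -0.16},
    {"slide": [0,0,0.0009],"spin": 21,"gripper": -0.16},
    {"slide": [0,0,0.0012],"spin": 28,"gripper": -0.16},
    {"slide": [0,0,0.0015],"spin": 35,"gripper": -0.16},
    {"slide": [0,0,0.0018],"spin": 42,"gripper": -0.16},
    {"slide": [0,0,0.0021],"spin": 49,"gripper": -0.16},
    {"slide": [0,0,0.0024],"spin": 56,"gripper": -0.16},
  ],
)

```text
t: 18.87
tool_pos: [0.5482, -0.1659, 0.2305]
tool_rot: [-2.932, 1.127, 0.0]
contact_force: [1.0, 0.9, 0.4]
opening: 0.0358
grip_force: 0.6
```

```bash
python3 -c "
from h import *
go([.5485,-.166,.2296],-64)
head()"
```

```text
t 18.87 pos [ 0.5482 -0.1659  0.2305] yaw -42.05 J1,J6 [-24.2861 107.7598] F [1.0182 0.9275 0.4214] open 0.035817628155535054 grip 0.5507300644239876
tilt [ 0.      0.0002 -1.    ] slide [ 0.0003 -0.0002  0.0009] spin 21.95
t 18.87 score 44.7 top z 0.1825 depth 60.5 mm yaw-tool 8 dx 0.000 | toolyaw -42.0 tcpz 0.2305
```

Call:
arm_command(
  increments=[
    {"slide": [0,0,0.0003],"spin": 7,"gripper": -0.16},
    {"slide": [0,0,0.0006],"spin": 14,"gripper": -0.16},
    {"slide": [0,0,0.0009],"spin": 21,"gripper": -0.16},
    {"slide": [0,0,0.0009],"spin": 21.5,"gripper": -0.16},
    {"slide": [0,0,0.0009],"spin": 16,"gripper": -0.16},
    {"slide": [0,0,0.0009],"spin": 12.5,"gripper": -0.16},
    {"slide": [0,0,0.0009],"spin": 12.5,"gripper": -0.16},
  ],
)

```text
t: 19.5
tool_pos: [0.5481, -0.166, 0.2297]
tool_rot: [2.8, -1.424, 0.0]
contact_force: [-0.7, 0.2, 0.2]
opening: 0.0357
grip_force: 0.0
```

```bash
python3 -c "
from h import *
go([.5485,-.166,.2296])
head()
A=[]
for n in ('scene','side'):
    d=imaging.get_image(n);cv2.imwrite(f'pics/{n}8.png',d['frame'][:,:,::-1])
a=cv2.imread('pics/scene8.png')[130:205,210:310];b=cv2.imread('pics/side8.png')[120:195,330:430]
cv2.imwrite('pics/c8.png',cv2.resize(np.hstack([a,b]),(800,300),interpolation=cv2.INTER_CUBIC))
"
```

```text
t 19.5 pos [ 0.5481 -0.166   0.2297] yaw -53.91 J1,J6 [-24.2916 119.6168] F [-0.6565  0.1505  0.2216] open 0.03571104429010717 grip 0.0
tilt [-0. -0. -1.] slide [ 0.0002 -0.0003  0.0001] spin 0
t 19.50 score 31.5 top z 0.1800 depth 63.0 mm yaw-tool -2 dx -0.001 | toolyaw -53.9 tcpz 0.2297
```

View pics/c8.png

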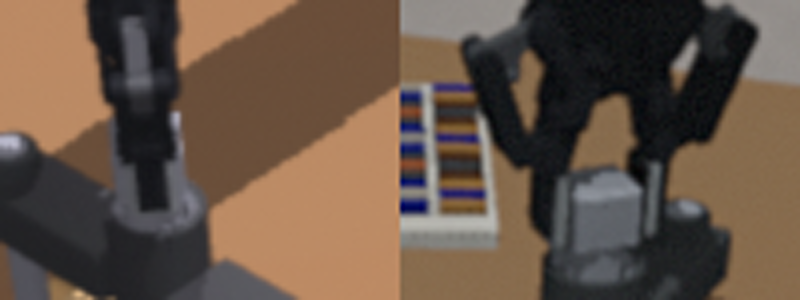

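The side view shows the head low over the mouth between the pads, at crop (605,210). The wrist fit's height may be biased, so I'll check the height in the side camera against the mouth rim.

```bash
python3 -c "
from h import *
P=cam(imaging.get_image('side'))
def grad(fn):
    g=cv2.GaussianBlur(cv2.imread(fn,0),(3,3),0).astype(np.float32);return cv2.Sobel(g,5,1,0),cv2.Sobel(g,5,0,1)
def sc(G,A):
    u=proj(P,A);t=np.gradient(u,axis=0);n=np.c_[-t[:,1],t[:,0]];n/=np.linalg.norm(n,axis=1,keepdims=True)+1e-9
    u=u.astype(np.float32);v=[cv2.remap(I,u[:,0],u[:,1],1)[:,0] for I in G];return np.abs(v[0]*n[:,0]+v[1]*n[:,1]).mean()
th=np.linspace(0,2*np.pi,120)
G=grad('pics/side0.png');V=np.array(imaging.get_image('side')['view']);r=V[0,:2]/np.linalg.norm(V[0,:2])
print('rim',max((sc(G,np.c_[.5485+k*r[0]+.0195*np.cos(th),-.167+k*r[1]+.0195*np.sin(th),0*th+z]),z,k) for z in np.arange(.135,.15,.0005) for k in np.arange(-.003,.0031,.0005)))
G=grad('pics/side8.png');a=np.radians(-54);c=np.array([[1,1],[1,-1],[-1,-1],[-1,1],[1,1]])*.016@np.array([[np.cos(a),-np.sin(a)],[np.sin(a),np.cos(a)]]).T
L=np.linspace(0,1,30)[:,None]
o=[]
for z in np.arange(.172,.196,.0005):
  for k in np.arange(-.003,.0031,.0005):
    Q=np.c_[c+[.5485+k*r[0],-.167+k*r[1]],np.full(5,z)]
    e=[Q[i]+L*(Q[i+1]-Q[i]) for i in range(4)]
    o.append((np.mean([sc(G,x) for x in e]),z,k))
o.sort(reverse=True);print('top',o[:6])
"
```

```text
rim (np.float64(93.93337886594148), np.float64(0.14150000000000001), np.float64(0.001))
top [(np.float64(104.64514680449723), np.float64(0.182), np.float64(0.0005)), (np.float64(104.47340908454629), np.float64(0.182), np.float64(0.0)), (np.float64(104.44341124763741), np.float64(0.1825), np.float64(0.0)), (np.float64(103.93214749354692), np.float64(0.1825), np.float64(0.0005)), (np.float64(103.75796610165033), np.float64(0.182), np.float64(0.001)), (np.float64(103.75223317237118), np.float64(0.1825), np.float64(-0.0005))]
```

Head top minus rim is 40.7 mm, so the foot is at 57.3 mm depth. That matches one full turn. I'll grip the head.

Call:
arm_command(
  increments=[
    {"slide": [0,0,0],"spin": 0,"gripper": -0.22},
    {"slide": [0,0,0],"spin": 0,"gripper": -0.3},
    {"slide": [0,0,0],"spin": 0,"gripper": -0.5},
    {"slide": [0,0,0],"spin": 0,"gripper": -0.5},
    {"slide": [0,0,0],"spin": 0,"gripper": -0.5},
    {"slide": [0,0,0],"spin": 0,"gripper": -0.5},
    {"slide": [0,0,0],"spin": 0,"gripper": -0.5},
    {"slide": [0,0,0],"spin": 0,"gripper": -0.5},
  ],
  newtons=40,
)

```text
t: 20.42
tool_pos: [0.5482, -0.166, 0.2299]
tool_rot: [2.797, -1.431, 0.0]
contact_force: [-0.7, 0.4, 2.1]
opening: 0.0316
grip_force: 40.1
```

Call:
arm_command(
  increments=[
    {"slide": [0,0,0],"spin": 0,"gripper": -0.5},
    {"slide": [0,0,0],"spin": 0,"gripper": -0.5},
    {"slide": [0,0,0],"spin": 0,"gripper": -0.5},
    {"slide": [0,0,0],"spin": 0,"gripper": -0.5},
    {"slide": [0,0,0],"spin": 0,"gripper": -0.5},
    {"slide": [0,0,0],"spin": 0,"gripper": -0.5},
  ],
)

```text
t: 20.92
tool_pos: [0.5482, -0.166, 0.2298]
tool_rot: [2.797, -1.431, 0.0]
contact_force: [-0.7, 0.3, 2.6]
opening: 0.0316
grip_force: 40.3
```

```bash
python3 -c "
from h import *
go([.5485,-.166,.2296])
head()"
```

```text
t 20.92 pos [ 0.5482 -0.166   0.2298] yaw -54.18 J1,J6 [-24.2878 119.8965] F [-0.6561  0.3171  2.595 ] open 0.03162225903781611 grip 40.25240421295166
tilt [ 0.     -0.0001 -1.    ] slide [ 0.0002 -0.0003  0.0002] spin 0
t 20.92 score 39.8 top z 0.1800 depth 63.0 mm yaw-tool 0 dx -0.001 | toolyaw -54.2 tcpz 0.2298
```

The head is gripped and still, the forces are small, and the depth hasn't changed. I'll hand it in.

```bash
python3 -c "
from station import order
print(order.finish_job())"
```

```text
the job is handed in; nothing more can be done
None
```

The square-headed screw is standing in the press boss: I backed it off until it dropped about 5 mm, then turned it one full turn forward (foot about 57 mm below the mouth by the side camera). I handed the job in at 21 s with the head still gripped at 40 N.

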